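# Pack the oil bottle over a framed picture on spacer sticks

### The arm

A 6-joint arm with a two-finger parallel gripper is mounted at the origin on the work surface. World frame = base frame: x ahead of the robot, y to its left, z up, the work surface at z = 0. Lengths are in mm, angles in rad, forces in N, time in s.
With the tool pointing down it reaches from about 425 to 950 mm from the base axis. Payload 3.5 kg.
Tool frame: the origin (TCP) lies on the centre line of the jaws, within the pads' length; the fingertips stand robot.tip_reach ahead of it and the grasp point (between the pads) lies 11 mm behind it (robot.tip_reach is the distance from the TCP to the fingertips, in mm); z points along the fingers, y is the line along which they close (so a half turn about z gives the same grasp; the last joint's range is limited). The gripper opens to 85 mm and grips with 20 to 120 N. Pads are 22 mm wide; open, the fingers measure 114 mm over their backs; the gripper's body (76 mm by 85 mm) begins 54 mm behind the grasp point. The pads swing forward as they close: fully open they stand 13 mm farther back than shut.
Start: joints at [1.01, 0.286, 1.577, -0, 1.279, -0.15], TCP at [269.52, 618.842, 239.325] pointing down, gripper open.
Joint ranges: [-2.77, 2.77], [-0.9, 2.22], [0.21, 2.48], [-1.53, 4.67], [0.24, 2.81], [-2.84, 2.84]. Speed limits (rad/s): [2.79, 2.79, 3.14, 3.14, 3.14, 3.14].

### API

Orientations are given as [roll, pitch, yaw] about the fixed x, y, z axes, in that order (R = Rz(yaw) Ry(pitch) Rx(roll)).
In Python, from workcell import robot, ticket, grab_frame, get_calibration, observe gives the robot as it stands (robot), with the cameras as plain functions, the readings as plain functions and the job (ticket).
- The arm moves only by the shell command python3 inch.py 'ROWS' [FORCE]. ROWS is a JSON list of rows, 1 to 5 of them, each an object with the fields x, y, z (the shift in mm), spin (a turn about the tool's z in rad), jaw (the finger opening in mm); a field left out counts as zero (the opening has to be given); each row shifts and turns the commanded pose from where the row before left it, along the tool's axes as they then stand; what a row does not reach is not made up. A row lasts 1/10 s, in which the tool goes at most 50 mm and 0.15 rad, less where a joint would pass 70% of its speed; a pose out of reach is approached as far as the arm can. The fingers move at their own pace and stop on an object; FORCE is the grip in N (left out, the last holds). Time passes only in rows, so rows that do not move let the fingers close. It prints the time, the measured TCP pose, the force, the opening and the grip force at its end. Input that does not fit is refused with a message, and nothing moves.
- observe(): the state, without advancing time (a new reading comes with each control period).
- grab_frame(name): name is "scene" or "side" or "wrist"; returns the picture (400x640x3 uint8, red, green, blue); there is no depth.
- get_calibration(name): a dict with "fx", "fy", "cx", "cy" (pixels), "k1" (the pictures are not rectified: a ray, as slopes to the right and down, at radius r is drawn at 1 + k1 r^2 times it, then the intrinsics apply), "view" (4x4, takes a point from world to camera coordinates). Camera axes: x right, y up, looking along -z (the intrinsics and any distortion apply to the point x, -y, -z); pixel columns grow to the right and rows downward; lengths in mm; the calibration is good to about 2 mm. A picture is of the moment at which its call begins: read the wrist's pose just before it. get_calibration takes no time and is no camera call; for the wrist camera it gives the pose at the moment of the call.
- ticket.finish_job(): hands the job in; it is judged then, once.
The state is a dict: "clock": time; "q": joint angles; "qvel": joint speeds; "joint_efforts": joint torques, N m; "position": TCP position; "tool_rot": TCP orientation; "ft_force": force on the tool from outside, world axes, zero at the start; "torque": the same for the moment, N m; "opening": finger opening in mm; "grip_force": force on a finger pad.
Only numpy, scipy, OpenCV 4.12 (cv2) and the standard library are available. Lean on these libraries where they do the work, as an engineer would, in place of code of your own. Each camera call takes 0.05 s, during which the arm holds its last target. There are 200 camera calls.

### The job

First lay the two wooden spacer sticks flat across the framed picture in the order tray, side by side and spanning the picture's short way centred, both ends on the frame, with a gap between them clearly narrower than a bottle. Then draw the orange-capped oil bottle out of its cell in the leaning partitioned carton, without pulling out or disturbing the other bottles and counter goods, and set it gently upright on both sticks so that it stands clear of the glass; leave it standing there, without dropping the bottle or the sticks.

Things in the scene. Friction and masses are not known exactly. Their poses are not given: they have to be found in the camera images.
- bottle: White bottle, blue label, ORANGE cap; 145 mm tall, 0.14 to 0.28 kg. Body 58 mm across, 94 high, flat base; 14 mm cone; straight cap 32 mm across, 37 high. Origin: centre of base; z along its axis to the cap. Starts in one of the 3 cells of the carton's front row (nearest the robot), leaning with the carton; only its top 42 mm (the cap) stands out above the dividers.
- bottle_cap (a point): Point on the bottle's axis 126.5 mm above its base, the middle of the orange cap: where to grip.
- carton: Cardboard carton fixed on a sloping stand: 208 mm wide (y), 140 front to back, 107 deep; walls and dividers 4, equally high; 2 x 3 cells, 64 square, 103 deep. It leans 0.436 rad towards its -x (to the robot): bottles slide out along (-0.422, 0, 0.906). Origin: on the counter, level, z up; carton's lower front edge at x -70, z 12. Rims 109 (front) and 168 mm (back) above the counter.
- tray: Fixed plywood tray, 216 (x) by 186 mm (y), walls 5 thick, 46 high. In its middle a framed picture lies face up, 190 (x) by 150 (y); dark rails 20 wide, tops 25 mm above the counter, glass 6 lower. Origin: centre, on the counter, z up. Sticks go along its y, over the two long rails (centred 65 mm either side of the origin in y); stick tops then lie 41 mm above the counter.
- stick_a: Loose square wooden spacer stick, 150 x 16 x 16 mm, 30 g, lying flat on the counter at the start. Origin: centre of its underside; x runs along its length, z up.
- stick_b: Loose square wooden spacer stick, 150 x 16 x 16 mm, 30 g, lying flat on the counter at the start. Origin: centre of its underside; x runs along its length, z up.
- stick_a_mid (a point): Centre of stick a, 8 mm above its underside.
- stick_b_mid (a point): Centre of stick b, 8 mm above its underside.
- bottle_white: Bystander: the same bottle with a white cap, in the front row of the carton; stays where it is, standing out of its cell by its cap (cap tops 170 mm above the counter in the front row, 200 in the back row). Origin and axes as for bottle.
- bottle_black: Bystander: the same bottle with a black cap, in the front row of the carton; stays where it is, standing out of its cell by its cap (cap tops 170 mm above the counter in the front row, 200 in the back row). Origin and axes as for bottle.
- bottle_blue: Bystander: the same bottle with a blue cap, in the back row of the carton; stays where it is, standing out of its cell by its cap (cap tops 170 mm above the counter in the front row, 200 in the back row). Origin and axes as for bottle.
- bottle_grey: Bystander: the same bottle with a grey cap, in the back row of the carton; stays where it is, standing out of its cell by its cap (cap tops 170 mm above the counter in the front row, 200 in the back row). Origin and axes as for bottle.
- cup: Bystander: white drink cup, 101 mm high, 83 mm across at the rim, standing at the far side of the counter. Origin: centre of its base.
- red_box: Bystander: small red goods box, 55 x 100 x 35 mm, at the far side of the counter. Origin: centre of its underside.
- tin: Bystander: flat round tin with green lid, 69 mm across, 22 mm high, on the robot's right. Origin: centre of its underside.

How it is judged (in metres and radians):
On the way, in this order (a step that is already met when the one before it is completed fails the run):
1. one stick lies released across the picture frame, both ends on the long rails (((z of stick_a_mid in the frame of tray between 0.029 and 0.037 m and y of stick_a_mid in the frame of tray between -0.016 and 0.016 m and x of stick_a_mid in the frame of tray between -0.07 and 0.07 m and angle between the x axis of stick_a and the y axis of tray, either way round below 0.2 rad and contact force between the fingers and stick_a below 0.1 N and linear speed of stick_a below 0.03 m/s) or (z of stick_b_mid in the frame of tray between 0.029 and 0.037 m and y of stick_b_mid in the frame of tray between -0.016 and 0.016 m and x of stick_b_mid in the frame of tray between -0.07 and 0.07 m and angle between the x axis of stick_b and the y axis of tray, either way round below 0.2 rad and contact force between the fingers and stick_b below 0.1 N and linear speed of stick_b below 0.03 m/s))), for 0.2 s.
2. both sticks lie released across the frame (z of stick_a_mid in the frame of tray between 0.029 and 0.037 m and y of stick_a_mid in the frame of tray between -0.016 and 0.016 m and x of stick_a_mid in the frame of tray between -0.07 and 0.07 m and angle between the x axis of each of stick_a, stick_b and the y axis of tray, either way round below 0.2 rad and contact force between the fingers and stick_a below 0.1 N and linear speed of each of stick_a, stick_b below 0.03 m/s and z of stick_b_mid in the frame of tray between 0.029 and 0.037 m and y of stick_b_mid in the frame of tray between -0.016 and 0.016 m and x of stick_b_mid in the frame of tray between -0.07 and 0.07 m and contact force between the fingers and stick_b below 0.1 N), for 0.2 s.
3. the orange-capped bottle is held, drawn clear of the carton (height (world z) of bottle above 0.12 m and contact force between bottle and carton below 0.05 N and contact force between the fingers and bottle above 0.5 N), for 0.1 s.
4. the bottle stands upright on both sticks, released (angle between bottle's own z axis and vertical below 0.08 rad and z of bottle in the frame of tray between 0.037 and 0.045 m and x of bottle in the frame of tray between -0.08 and 0.08 m and y of bottle in the frame of tray between -0.055 and 0.055 m and contact force between bottle and stick_a above 0.1 N and contact force between bottle and stick_b above 0.1 N and contact force between the fingers and bottle below 0.1 N and linear speed of bottle below 0.03 m/s), for 0.2 s.
At the end, for the whole second after the job is handed in: Both sticks lie flat on the frame's long rails (height +-4 mm, centred within 16 mm across and 70 mm along the frame, within 0.2 rad of square); the orange-capped bottle stands on both, tilted under 0.08 rad, base 41 mm +-4 over the counter; all three released and at rest (all of step 2 and all of step 4); the robot touches nothing.
It fails at once if another bottle is moved by more than 25 mm (distance of any of bottle_white, bottle_black, bottle_blue, bottle_grey from where it was at the start of the episode above 0.025 m).
It fails at once if the cup, the red box or the tin is moved by more than 30 mm (distance of any of cup, red_box, tin from where it was at the start of the episode above 0.03 m).
It fails at once if the bottle or a stick is dropped (moves faster than 0.5 m/s, untouched by the fingers) ((linear speed of bottle above 0.5 m/s and contact force between the fingers and bottle below 0.05 N) or (linear speed of stick_a above 0.5 m/s and contact force between the fingers and stick_a below 0.05 N) or (linear speed of stick_b above 0.5 m/s and contact force between the fingers and stick_b below 0.05 N)).
It also fails if it takes over 72 s, if anything falls off the work surface, if the arm or the gripper's body presses on something with over 40 N, if the wrist force passes 120 N, or if a joint passes its speed limit or range.

## Working session

There is one attempt and no reset: what is moved stays moved. The work goes in short steps, Python scripts to look and compute and a shell command to move; the robot and the scene stay as the last step left them, time stands still between calls to the robot, and variables do not carry over. Pictures are saved under pics/ and viewed, at most 10 in all, crops included, and the job is handed in when it is done.

```bash
ls; mkdir -p pics; cat > h.py <<'E'
import numpy as np, cv2
from workcell import robot, ticket, grab_frame, get_calibration, observe
def save(cam,name):
    im=grab_frame(cam); cv2.imwrite('pics/'+name,im[:,:,::-1]); return im
def ray(cal,u,v):
    xd=(u-cal['cx'])/cal['fx']; yd=(v-cal['cy'])/cal['fy']
    x,y=xd,yd
    for _ in range(20):
        s=1+cal['k1']*(x*x+y*y); x,y=xd/s,yd/s
    V=np.array(cal['view']); R=V[:3,:3]; o=-R.T@V[:3,3]
    return o,R.T@np.array([x,-y,-1.])
def at_z(cal,u,v,z):
    o,d=ray(cal,u,v); return o+d*(z-o[2])/d[2]
def proj(cal,p):
    V=np.array(cal['view']); c=V[:3,:3]@np.array(p)+V[:3,3]
    x,y=c[0]/-c[2],-c[1]/-c[2]; s=1+cal['k1']*(x*x+y*y)
    return np.array([cal['fx']*x*s+cal['cx'],cal['fy']*y*s+cal['cy']])
E
python3 - <<'E'
from h import *
print(robot.tip_reach)
for c in ('scene','side','wrist'):
    save(c,c+'0.png'); cal=get_calibration(c); V=np.array(cal['view']); print(c,cal['fx'],cal['k1'],(-V[:3,:3].T@V[:3,3]).round())
print(observe())
E
```

```text
inch.py
pics
workcell.py
8.0
scene 478.88180879783204 -0.11090065811112473 [1147. -352. 1191.]
side 385.25494366084513 -0.013870786749058651 [  47. -597.  892.]
wrist 278.0034593307745 -0.038037949444890806 [204. 647. 374.]
{'clock': 0.15, 'q': array([ 1.01000112e+00,  2.86997705e-01,  1.57785660e+00, -2.25074910e-05,
        1.27860096e+00, -1.49984210e-01]), 'qvel': array([ 0.00093103, -0.00180775, -0.00570214, -0.00042504,  0.00145802,
        0.00050869]), 'joint_efforts': array([ 6.10147163e-04, -4.06601357e+01, -2.93141806e+01, -1.40924976e-04,
        3.92540373e-03,  1.21500062e-05]), 'position': array([269.26025862, 618.42074727, 238.23262615]), 'tool_rot': array([-3.13974774e+00, -2.57016058e-04,  2.73078792e+00]), 'ft_force': array([-0.37061911, -0.6878783 , -0.29144832]), 'torque': array([-0.03655205,  0.06428563, -0.00871122]), 'grip_force': 0.0, 'opening': 85.4649983262306}
```

View pics/scene0.png

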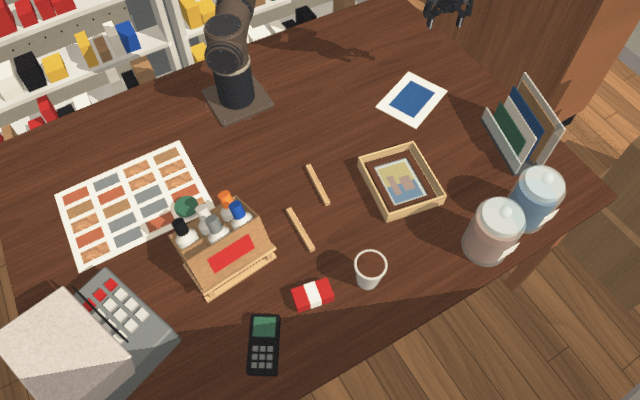

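View pics/side0.png

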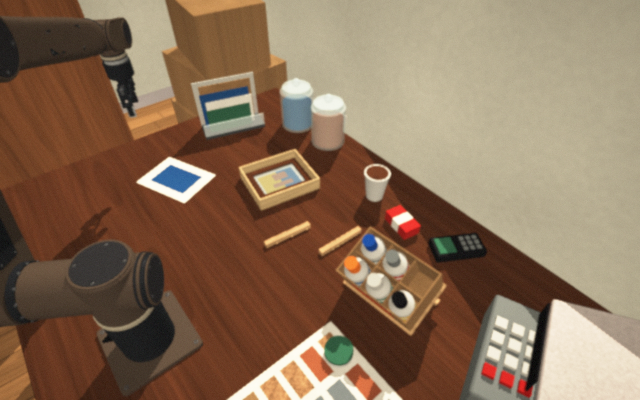

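Scene: sticks at about (318,185) and (300,229), tray at (402,182), orange cap at (226,198). Side: sticks at (288,235) and (341,241), tray at (280,180), orange cap at (352,265), which makes it the leftmost (+y) cell of the front row.

```bash
cat > fit.py <<'E'
from h import *
from scipy.optimize import minimize
def box(l,w,h,x,y,a,z0=0):
    c,s=np.cos(a),np.sin(a)
    return [(x+c*i-s*j,y+s*i+c*j,z0+k) for i in(-l/2,l/2) for j in(-w/2,w/2) for k in(0,h)]
def hull(cal,P):
    return cv2.convexHull(np.array([proj(cal,p) for p in P],np.float32))
def soft(cal,P,shape,off,S=4):
    q=((hull(cal,P)-off)*S*16).astype(np.int32)
    m=np.zeros((shape[0]*S,shape[1]*S),np.uint8); cv2.fillConvexPoly(m,q,255,shift=4)
    return cv2.resize(m,(shape[1],shape[0]),interpolation=cv2.INTER_AREA)/255.
def fitbox(obs,dims,x0):
    # obs: list (cal, mask float, offset)
    def f(p):
        return sum(np.abs(soft(c,box(*dims,p[0],p[1],p[2]),m.shape,o)-m).sum()/m.sum() for c,m,o in obs)
    best=None
    for da in np.linspace(-.3,.3,3):
        r=minimize(f,[x0[0],x0[1],x0[2]+da],method='Nelder-Mead',options=dict(initial_simplex=np.array([x0,x0,x0,x0])+np.array([[0,0,da],[12,0,da],[0,12,da],[0,0,da+.15]]),xatol=.05,fatol=1e-5,maxiter=400))
        if best is None or r.fun<best.fun:best=r
    return best.x,best.fun
E
cat > m1.py <<'E'
from fit import *
ims={c:cv2.imread(f'pics/{c}0.png') for c in('scene','side')}
cals={c:get_calibration(c) for c in ims}
def mask(c,x0,y0,x1,y1,fill=False):
    im=ims[c][y0:y1,x0:x1].astype(int); b,g,r=im[...,0],im[...,1],im[...,2]
    m=((g>105)&(r>130)).astype(np.uint8)
    if c=='side': m=((g>95)&(r>120)).astype(np.uint8)
    n,l,st,_=cv2.connectedComponentsWithStats(m); k=1+np.argmax(st[1:,4]); m=(l==k).astype(np.uint8)
    if fill:
        cs,_=cv2.findContours(m,0,1); m=cv2.drawContours(m*0,cs,-1,1,-1)
    return cals[c],m.astype(float),np.array([x0,y0],np.float32)
R={}
for n,rs,rd,z in [('s1',(298,158,338,212),(258,218,317,252),(318,185)),('s2',(278,202,322,256),(314,222,366,260),(300,229))]:
    obs=[mask('scene',*rs),mask('side',*rd)]
    p=at_z(cals['scene'],*z,10); print(n,p.round(),[o[1].sum() for o in obs])
    for a in (0.3,1.5,): print(fitbox(obs,(150,16,16),[p[0],p[1],a]))
    for o in obs: print('  single',fitbox([o],(150,16,16),[p[0],p[1],1.2]))
obs=[mask('scene',345,130,455,228,True),mask('side',230,140,330,215,True)]
p=at_z(cals['scene'],402,178,25);print('tray',p.round(),[o[1].sum() for o in obs])
for a in(0,1.57):print(fitbox(obs,(216,186,46),[p[0],p[1],a]))
# caps
for c,(x0,y0,x1,y1) in [('scene',(210,185,240,212)),('side',(335,250,368,275))]:
    hsv=cv2.cvtColor(ims[c],cv2.COLOR_BGR2HSV)[y0:y1,x0:x1]
    m=((hsv[...,0]>5)&(hsv[...,0]<18)&(hsv[...,1]>170)&(hsv[...,2]>150))
    ys,xs=np.nonzero(m);print(c,len(xs),xs.mean()+x0,ys.mean()+y0,xs.min()+x0,xs.max()+x0,ys.min()+y0,ys.max()+y0)
    o,d=ray(cals[c],xs.mean()+x0,ys.mean()+y0);globals()[c]=(o,d)
A=np.array([scene[1],-side[1]]).T;s=np.linalg.lstsq(A,side[0]-scene[0],rcond=None)[0]
print('cap',scene[0]+s[0]*scene[1],side[0]+s[1]*side[1])
a=cv2.resize(ims['scene'][140:310,150:460],None,fx=2.58,fy=2.58);b=cv2.resize(ims['side'][140:340,230:460],None,fx=1.5,fy=1.5)
a=cv2.resize(ims['scene'][140:310,150:460],(545,299));v=np.zeros((600,545,3),np.uint8);v[:299]=a;b=cv2.resize(ims['side'][140:340,230:460],(345,300));v[300:,:345]=b
cv2.imwrite('pics/crop1.png',v)
E
python3 m1.py
```

```text
s1 [454.  56.  10.] [np.float64(285.0), np.float64(410.0)]
(array([ 4.50289498e+02,  5.72161572e+01, -1.18640295e-01]), np.float64(0.2517907154303741))
(array([ 4.50806702e+02,  5.70269648e+01, -1.32233283e-01]), np.float64(0.2572047287036338))
  single (array([ 4.49979679e+02,  5.75927125e+01, -1.24714962e-01]), np.float64(0.11500515995872032))
  single (array([ 4.51394307e+02,  5.55330120e+01, -1.30728157e-01]), np.float64(0.08358680057388809))
s2 [558. -63.  10.] [np.float64(327.0), np.float64(393.0)]
(array([ 5.58068636e+02, -6.24408497e+01, -3.49746513e-02]), np.float64(0.23685901000921414))
(array([ 5.58433607e+02, -6.23032635e+01, -3.91755190e-02]), np.float64(0.23267177403444977))
  single (array([ 5.57186581e+02, -6.08099818e+01, -5.31867322e-02]), np.float64(0.1236073634346705))
  single (array([ 5.58678771e+02, -6.36676685e+01, -4.48273052e-02]), np.float64(0.08833009030584245))
tray [566. 280.  25.] [np.float64(4519.0), np.float64(3133.0)]
(array([ 5.69891393e+02,  2.73432690e+02, -1.73061599e-01]), np.float64(0.06532842907737765))
(array([571.70115476, 274.13448881,   1.56343712]), np.float64(0.43968397878724597))
scene 166 224.63855421686748 197.90963855421685 218 232 190 207
side 195 351.62051282051283 263.7076923076923 344 359 255 272
cap [ 448.90516066 -222.21156766  149.6695995 ] [ 448.34435583 -220.44152681  150.26581832]
```

View pics/crop1.png

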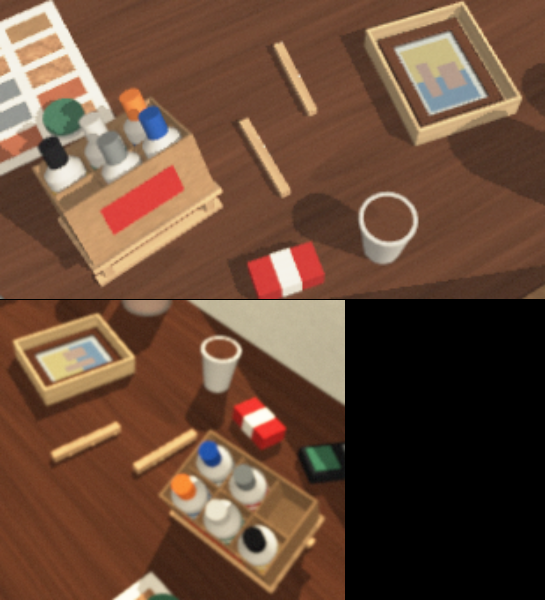

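Crop: both sticks and the tray are clear, the carton's orange cap is next to white (front row), and blue stands behind it. The measured heights look plausible. Next I'll fit the carton.

```bash
cat > m2.py <<'E'
from fit import *
ims={c:cv2.imread(f'pics/{c}0.png') for c in('scene','side')}
cals={c:get_calibration(c) for c in ims}
T=.436; C,S=np.cos(T),np.sin(T)
def cyl(px,py,yaw,row,col,dz=0):
    # row 0 front,1 back; col -1..1 in y ; returns cap points
    u=np.array([C,0,S]);a=np.array([-S,0,C]);v=np.array([0,1,0])
    b=np.array([-70,0,12])+u*(36-3+68*row)+a*4+v*68*col
    R=np.array([[np.cos(yaw),-np.sin(yaw),0],[np.sin(yaw),np.cos(yaw),0],[0,0,1]])
    P=[b+a*h+16*(u*np.cos(t)+v*np.sin(t)) for h in(108,145) for t in np.arange(0,6.28,.3)]
    return [R@p+np.array([px,py,0]) for p in P], R@(b+a*126.5)+np.array([px,py,0]), R@b+np.array([px,py,0])
def mask(c,col,x0,y0,x1,y1):
    h=cv2.cvtColor(ims[c],cv2.COLOR_BGR2HSV)[y0:y1,x0:x1]
    H,Sa,V=h[...,0],h[...,1],h[...,2]
    m={'o':(H>4)&(H<18)&(Sa>165)&(V>140),'b':(H>100)&(H<125)&(Sa>130)&(V>60),'k':V<45}[col].astype(np.uint8)
    n,l,st,_=cv2.connectedComponentsWithStats(m);m=(l==1+np.argmax(st[1:,4])).astype(float)
    return cals[c],m,np.array([x0,y0],np.float32)
obs=[('o',0,1,mask('scene','o',208,182,244,216)),('o',0,1,mask('side','o',335,248,370,280)),
('b',1,1,mask('side','b',355,228,390,262)),('b',1,1,mask('scene','b',224,195,252,228)),
('k',0,-1,mask('scene','k',168,214,196,244)),('k',0,-1,mask('side','k',388,288,420,318))]
print([o[3][1].sum() for o in obs])
def f(p,ob=obs):
    return sum(np.abs(soft(c,cyl(*p,r,k)[0],m.shape,o)-m).sum()/m.sum() for _,r,k,(c,m,o) in ob)
def fit(ob,x0,yaw=None):
    g=(lambda p:f(p,ob)) if yaw is None else (lambda p:f([p[0],p[1],yaw],ob))
    n=3 if yaw is None else 2
    D=np.array([[0,0,0],[15,0,0],[0,15,0],[0,0,.15]])[:n+1,:n]
    r=minimize(g,x0[:n],method='Nelder-Mead',options=dict(initial_simplex=np.array(x0[:n])+D,maxiter=400,xatol=.05,fatol=1e-5));return r.x,r.fun
for y0 in(-.2,0,.2):print(fit(obs,[544,-290,y0]))
p,_=min((fit(obs,[544,-290,y0]) for y0 in(-.2,0,.2)),key=lambda t:t[1])
for o in obs: print(o[0],f(p,[o]))
q,e=fit(obs[:2],list(p),p[2]);print('orange only',q,e,cyl(q[0],q[1],p[2],0,1)[1:])
print(cyl(*p,0,1)[1:])
E
python3 m2.py
```

```text
[np.float64(178.0), np.float64(207.0), np.float64(160.0), np.float64(199.0), np.float64(166.0), np.float64(156.0)]
(array([ 5.53895874e+02, -2.75534537e+02,  1.26496513e-01]), np.float64(1.769311201902128))
(array([ 5.53425774e+02, -2.75592556e+02,  1.24033866e-01]), np.float64(1.7816735219340645))
(array([ 5.53855337e+02, -2.75175721e+02,  1.28671161e-01]), np.float64(1.7749616192794848))
o 0.244216787838731
o 0.12840769157904708
b 0.33215686274509804
b 0.18697408611685878
k 0.39914953933380576
k 0.4784062342885872
orange only [ 553.80963878 -275.40240605] 0.37148875074102805 (array([ 450.79185775, -219.95605303,  144.2279503 ]), array([ 503.78811415, -213.21622416,   29.56225571]))
(array([ 450.87809251, -220.08818436,  144.2279503 ]), array([ 503.87434891, -213.34835549,   29.56225571]))
```

```bash
cat > d.py <<'E'
import sys,numpy as np
from workcell import robot, ticket, grab_frame, get_calibration, observe
from scipy.spatial.transform import Rotation as R
s=observe();t=np.array(list(map(float,sys.argv[1:4])));M=R.from_euler('xyz',s['tool_rot']).as_matrix()
d=M.T@(t-s['position']);n=np.linalg.norm(d);y=float(sys.argv[4]);w=-(y-s['tool_rot'][2]);w=(w+np.pi)%(2*np.pi)-np.pi
print('t',s['clock'],'delta',d.round(1),'n',round(n/50,1),'turn',round(w,3),'pos',s['position'].round(1),'yaw',s['tool_rot'].round(3),'q6',s['q'][5].round(2),'F',s['ft_force'].round(1))
E
python3 inch.py '[{"x":-32.5,"y":-36.8,"jaw":40},{"x":-32.5,"y":-36.8,"jaw":40},{"x":-32.5,"y":-36.8,"jaw":40},{"x":-32.5,"y":-36.8,"jaw":40},{"x":-32.5,"y":-36.8,"jaw":40}]'
python3 inch.py '[{"x":-32.5,"y":-36.8,"jaw":40},{"x":-32.5,"y":-36.8,"jaw":40},{"x":-32.5,"y":-36.8,"jaw":40},{"x":-32.5,"y":-36.8,"jaw":40},{"x":-32.5,"y":-36.8,"jaw":40}]'
python3 inch.py '[{"x":-32.5,"y":-36.8,"jaw":40},{"x":-32.5,"y":-36.8,"jaw":40},{"z":50,"spin":-0.143,"jaw":40},{"z":50,"spin":-0.143,"jaw":40},{"jaw":40}]'
python3 d.py 450.5 57 11 3.017
```

```text
clock: 0.65
position: [345.0, 383.4, 239.0]
tool_rot: [-3.141, 0.0, 2.731]
ft_force: [0.8, 0.3, 0.8]
opening: 39.9
grip_force: 0.0
clock: 1.15
position: [420.5, 149.8, 239.3]
tool_rot: [3.141, 0.0, 2.731]
ft_force: [0.0, 0.6, 0.1]
opening: 40.2
grip_force: 0.0
clock: 1.65
position: [444.8, 58.1, 132.1]
tool_rot: [-3.141, -0.016, 3.015]
ft_force: [-0.9, 0.2, -0.7]
opening: 39.6
grip_force: 0.0
t 1.65 delta [ -7.8  -0.3 121. ] n 2.4 turn -0.002 pos [444.8  58.1 132.1] yaw [-3.141 -0.016  3.015] q6 -1.54 F [-0.9  0.2 -0.7]
```

```bash
python3 inch.py '[{"x":-5.7,"y":-1,"z":30,"jaw":40},{"jaw":40},{"jaw":40}]'
python3 d.py 450.5 57 11 3.017
python3 - <<'E'
from h import *
cal=get_calibration('wrist');im=save('wrist','w1.png')
for p in [(450.5,57,16)]:
    a=-.125
    for e in(-75,75):print(proj(cal,(450.5+e*np.cos(a),57+e*np.sin(a),16)))
E
```

```text
clock: 1.95
position: [456.9, 56.8, 111.0]
tool_rot: [3.142, 0.001, 3.016]
ft_force: [-0.3, 0.6, 0.7]
opening: 40.2
grip_force: 0.0
t 1.95 delta [  6.5  -0.6 100. ] n 2.0 turn -0.001 pos [456.9  56.8 111. ] yaw [3.142e+00 1.000e-03 3.016e+00] q6 -1.54 F [-0.3  0.6  0.7]
[321.50984247 112.67284573]
[321.81588165 280.55173438]
```

View pics/w1.png

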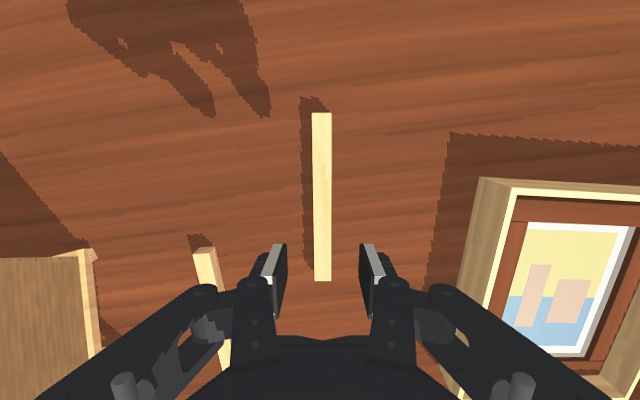

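The wrist view matches the prediction: the stick's ends are at (321,113) and (322,280). Descending.

```bash
python3 inch.py '[{"x":3.2,"y":-0.3,"z":45,"jaw":40},{"x":3.2,"y":-0.3,"z":40,"jaw":40},{"jaw":40},{"jaw":40}]'
python3 d.py 450.5 57 12 3.017
```

```text
clock: 2.4
position: [450.8, 56.9, 26.0]
tool_rot: [3.142, 0.001, 3.017]
ft_force: [0.7, -0.6, 0.8]
opening: 39.9
grip_force: 0.0
t 2.4 delta [ 0.4  0.1 14. ] n 0.3 turn -0.0 pos [450.8  56.9  26. ] yaw [3.142e+00 1.000e-03 3.017e+00] q6 -1.54 F [ 0.7 -0.6  0.8]
```

```bash
python3 inch.py '[{"z":7,"jaw":40},{"z":7,"jaw":40},{"jaw":40}]' 40
python3 inch.py '[{"jaw":10},{"jaw":10},{"jaw":10},{"jaw":10}]'
python3 d.py 450.5 57 12 3.017
```

```text
clock: 2.7
position: [450.3, 56.7, 10.8]
tool_rot: [3.142, 0.001, 3.017]
ft_force: [-0.4, 1.0, 0.5]
opening: 39.7
grip_force: 0.0
clock: 3.1
position: [450.5, 56.7, 10.9]
tool_rot: [3.142, 0.001, 3.017]
ft_force: [-0.8, 0.3, 4.0]
opening: 14.6
grip_force: 40.7
t 3.1 delta [ 0.   0.3 -1.1] n 0.0 turn -0.0 pos [450.5  56.7  10.9] yaw [3.142e+00 1.000e-03 3.017e+00] q6 -1.54 F [-0.8  0.3  4. ]
```

```bash
python3 inch.py '[{"z":-20,"jaw":10},{"z":-40,"jaw":10},{"z":-40,"jaw":10},{"x":-18.9,"y":38.1,"jaw":10},{"x":-18.9,"y":38.1,"jaw":10}]'
python3 inch.py '[{"x":-18.9,"y":38.1,"jaw":10},{"x":-18.9,"y":38.1,"jaw":10},{"x":-18.9,"y":38.1,"jaw":10},{"x":-18.9,"y":38.1,"jaw":10},{"spin":0.147,"jaw":10}]'
python3 inch.py '[{"spin":0.147,"jaw":10},{"spin":0.147,"jaw":10},{"spin":0.147,"jaw":10},{"spin":0.147,"jaw":10},{"spin":0.147,"jaw":10}]'
python3 inch.py '[{"spin":0.147,"jaw":10},{"spin":0.147,"jaw":10},{"spin":0.147,"jaw":10},{"spin":0.147,"jaw":10},{"spin":0.147,"jaw":10}]'
python3 inch.py '[{"jaw":10},{"jaw":10}]'
python3 d.py 591.7 269.6 37 1.398
python3 - <<'E'
from h import *
cal=get_calibration('wrist');im=save('wrist','w2.png')
c,s=np.cos(-.173),np.sin(-.173)
for i in(-95,95):
  for j in(-75,75):
    q=proj(cal,(570+c*i-s*j,273.4+s*i+c*j,25));print(i,j,q.round(1));cv2.circle(im,(int(q[0]),int(q[1])),3,(0,255,0),1)
cv2.imwrite('pics/w2o.png',im[:,:,::-1])
E
```

```text
clock: 3.6
position: [498.6, 128.0, 113.0]
tool_rot: [3.141, 0.005, 3.014]
ft_force: [1.0, -0.4, -0.1]
opening: 15.1
grip_force: 40.2
clock: 4.1
position: [592.5, 273.1, 109.6]
tool_rot: [3.14, 0.001, 2.869]
ft_force: [0.3, -0.1, 0.1]
opening: 14.9
grip_force: 40.2
clock: 4.6
position: [590.3, 269.3, 109.5]
tool_rot: [-3.14, -0.0, 2.129]
ft_force: [0.4, -1.1, -0.3]
opening: 14.9
grip_force: 40.2
clock: 5.1
position: [590.3, 269.3, 109.5]
tool_rot: [-3.14, 0.001, 1.394]
ft_force: [0.4, -0.1, 0.3]
opening: 15.0
grip_force: 40.2
clock: 5.3
position: [590.5, 269.4, 109.8]
tool_rot: [-3.141, 0.0, 1.403]
ft_force: [-0.5, -0.4, -0.1]
opening: 14.9
grip_force: 40.2
t 5.3 delta [ 0.5  1.3 72.8] n 1.5 turn 0.005 pos [590.5 269.4 109.8] yaw [-3.141  0.     1.403] q6 0.44 F [-0.5 -0.4 -0.1]
-95 -75 [196.6 291.1]
-95 75 [172.9 120.5]
95 -75 [403.4 292.5]
95 75 [420.5 121.3]
```

View pics/w2o.png

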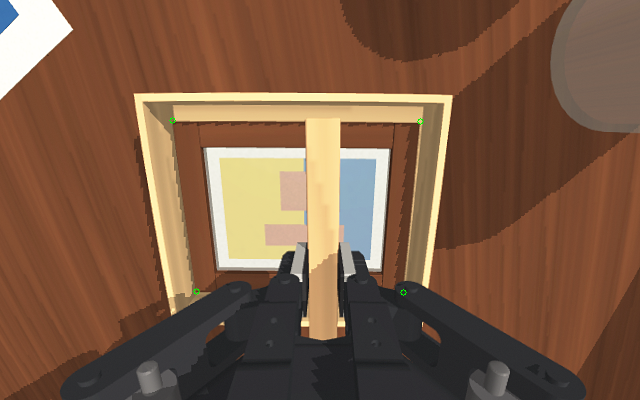

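The tray corners fall where predicted ((172,121), (420,121)), and the stick hangs square over the frame at column 323. Lowering it.

```bash
python3 inch.py '[{"x":0.5,"y":1.2,"z":35,"jaw":10},{"z":34,"jaw":10},{"jaw":10},{"z":2,"jaw":10},{"z":1.5,"jaw":10}]'
python3 inch.py '[{"z":1,"jaw":10},{"jaw":10}]'
python3 d.py 591.7 269.6 36 1.398
```

```text
clock: 5.85
position: [592.9, 270.0, 39.3]
tool_rot: [3.14, -0.001, 1.4]
ft_force: [0.2, -0.6, 0.1]
opening: 15.1
grip_force: 41.1
clock: 6.05
position: [592.5, 269.9, 37.9]
tool_rot: [3.14, -0.001, 1.4]
ft_force: [-0.2, 0.1, 0.3]
opening: 14.9
grip_force: 41.1
t 6.05 delta [-0.4 -0.8  1.9] n 0.0 turn 0.002 pos [592.5 269.9  37.9] yaw [ 3.14e+00 -1.00e-03  1.40e+00] q6 0.44 F [-0.2  0.1  0.3]
```

```bash
python3 inch.py '[{"y":-0.6,"z":1,"jaw":10},{"jaw":10}]'; python3 inch.py '[{"z":1,"jaw":10},{"jaw":10},{"jaw":10}]'
python3 d.py 591.7 269.6 36 1.398
```

```text
clock: 6.25
position: [591.4, 269.9, 36.1]
tool_rot: [3.141, -0.0, 1.4]
ft_force: [-0.2, 0.4, -0.8]
opening: 15.0
grip_force: 41.1
clock: 6.55
position: [591.6, 270.0, 35.3]
tool_rot: [3.141, -0.0, 1.4]
ft_force: [-1.4, -0.1, 3.4]
opening: 14.7
grip_force: 41.7
t 6.55 delta [-0.3  0.1 -0.7] n 0.0 turn 0.002 pos [591.6 270.   35.3] yaw [ 3.141 -0.     1.4  ] q6 0.44 F [-1.4 -0.1  3.4]
```

```bash
python3 inch.py '[{"jaw":22},{"jaw":26},{"jaw":28},{"jaw":28}]'; python3 inch.py '[{"z":-10,"jaw":28},{"z":-35,"jaw":28},{"z":-40,"jaw":40},{"x":-47.6,"y":3.4,"jaw":40},{"x":-47.6,"y":3.4,"jaw":40}]'
python3 inch.py '[{"x":-47.6,"y":3.4,"jaw":40},{"x":-47.6,"y":3.4,"jaw":40},{"x":-47.6,"y":3.4,"jaw":40},{"x":-47.6,"y":3.4,"jaw":40},{"x":-47.6,"y":3.4,"jaw":40}]'
python3 inch.py '[{"spin":0.1445,"jaw":40},{"spin":0.1445,"jaw":40},{"spin":0.1445,"jaw":40},{"spin":0.1445,"jaw":40},{"spin":0.1445,"jaw":40}]'
python3 inch.py '[{"spin":0.1445,"jaw":40},{"spin":0.1445,"jaw":40},{"spin":0.1445,"jaw":40},{"spin":0.1445,"jaw":40},{"spin":0.1445,"jaw":40}]'
python3 inch.py '[{"jaw":40},{"jaw":40}]'
python3 d.py 558.3 -62.4 11 -0.045
cat > m3.py <<'E'
from h import *
import sys
cal=get_calibration('wrist');im=grab_frame('wrist')
h=cv2.cvtColor(im,cv2.COLOR_RGB2HSV);m=((im[...,1]>140)&(im[...,0]>180)).astype(np.uint8)
u,v=proj(cal,(558.3,-62.4,16));n,l,st,_=cv2.connectedComponentsWithStats(m)
k=l[int(v)-20,int(u)];print('pred',u,v,'lab',k,st[k])
c,sz,a=cv2.minAreaRect(np.argwhere(l==k)[:,::-1].astype(np.float32));b=cv2.boxPoints((c,sz,a));print(sz)
P=np.array([at_z(cal,*q,16) for q in b]);print(P.round(1),P.mean(0).round(1))
E
python3 m3.py
```

```text
clock: 6.95
position: [591.4, 269.7, 34.5]
tool_rot: [-3.141, 0.0, 1.4]
ft_force: [-0.2, 0.6, 0.5]
opening: 28.0
grip_force: 0.0
clock: 7.45
position: [583.5, 175.1, 123.3]
tool_rot: [3.136, -0.002, 1.403]
ft_force: [0.7, -0.6, 0.2]
opening: 39.8
grip_force: 0.0
clock: 7.95
position: [558.1, -64.4, 121.0]
tool_rot: [3.14, 0.0, 1.4]
ft_force: [-0.1, 0.1, 0.4]
opening: 40.1
grip_force: 0.0
clock: 8.45
position: [558.5, -62.8, 120.7]
tool_rot: [3.141, -0.001, 0.671]
ft_force: [-0.3, -0.3, 0.5]
opening: 40.0
grip_force: 0.0
clock: 8.95
position: [558.5, -62.6, 120.7]
tool_rot: [3.141, -0.001, -0.051]
ft_force: [-0.6, 0.3, -0.8]
opening: 40.4
grip_force: 0.0
clock: 9.15
position: [558.4, -62.6, 120.4]
tool_rot: [3.141, -0.001, -0.042]
ft_force: [-0.9, 0.2, -0.2]
opening: 40.2
grip_force: 0.0
t 9.15 delta [ -0.2  -0.2 109.4] n 2.2 turn 0.003 pos [558.4 -62.6 120.4] yaw [ 3.141e+00 -1.000e-03 -4.200e-02] q6 1.32 F [-0.9  0.2 -0.2]
pred 322.70563093112196 207.9432176303768 lab 4 [ 312  123   19  160 2825]
(158.99996948242188, 17.999996185302734)
[[632.2 -56.6  16. ]
 [631.6 -71.6  16. ]
 [482.3 -66.4  16. ]
 [483.  -48.7  16. ]] [557.3 -60.8  16. ]
```

```bash
python3 inch.py '[{"x":-0.5,"y":-0.9,"z":50,"jaw":40},{"z":45,"jaw":40},{"z":10,"jaw":40},{"z":4.5,"jaw":40},{"jaw":40}]'
python3 d.py 557.8 -61.5 11 -0.045
python3 inch.py '[{"jaw":10},{"jaw":10},{"jaw":10},{"jaw":10}]'
python3 d.py 548.3 277.2 36 1.398
```

```text
clock: 9.7
position: [558.8, -61.9, 11.5]
tool_rot: [3.141, -0.002, -0.045]
ft_force: [0.8, -0.5, 0.9]
opening: 39.9
grip_force: 0.0
t 9.7 delta [-1.  -0.4  0.5] n 0.0 turn 0.0 pos [558.8 -61.9  11.5] yaw [ 3.141e+00 -2.000e-03 -4.500e-02] q6 1.32 F [ 0.8 -0.5  0.9]
clock: 10.1
position: [559.9, -62.2, 12.9]
tool_rot: [3.14, -0.005, -0.045]
ft_force: [-1.0, 0.2, 6.0]
opening: 15.0
grip_force: 41.0
t 10.1 delta [ -26.7 -338.5  -23.6] n 6.8 turn -1.443 pos [559.9 -62.2  12.9] yaw [ 3.14  -0.005 -0.045] q6 1.32 F [-1.   0.2  6. ]
```

```bash
python3 inch.py '[{"z":-20,"jaw":10},{"z":-40,"jaw":10},{"z":-40,"jaw":10},{"x":-3.8,"y":-48.4,"jaw":10},{"x":-3.8,"y":-48.4,"jaw":10}]'
python3 inch.py '[{"x":-3.8,"y":-48.4,"jaw":10},{"x":-3.8,"y":-48.4,"jaw":10},{"x":-3.8,"y":-48.4,"jaw":10},{"x":-3.8,"y":-48.4,"jaw":10},{"x":-3.8,"y":-48.4,"jaw":10}]'
python3 inch.py '[{"spin":-0.1443,"jaw":10},{"spin":-0.1443,"jaw":10},{"spin":-0.1443,"jaw":10},{"spin":-0.1443,"jaw":10},{"spin":-0.1443,"jaw":10}]'
python3 inch.py '[{"spin":-0.1443,"jaw":10},{"spin":-0.1443,"jaw":10},{"spin":-0.1443,"jaw":10},{"spin":-0.1443,"jaw":10},{"spin":-0.1443,"jaw":10}]'
python3 inch.py '[{"jaw":10},{"jaw":10}]'
python3 d.py 548.3 277.2 38 1.398
python3 - <<'E'
from h import *
cal=get_calibration('wrist');im=save('wrist','w3.png')
c,s=np.cos(-.173),np.sin(-.173)
for x in (14,30,-14,-30):
    print(x,[proj(cal,(570+c*x-s*j,273.4+s*x+c*j,41)).round(1) for j in(0,75)])
E
```

```text
clock: 10.6
position: [556.2, 35.2, 113.4]
tool_rot: [3.141, -0.006, -0.049]
ft_force: [0.1, 0.3, -0.8]
opening: 14.5
grip_force: 40.1
clock: 11.1
position: [546.1, 280.0, 110.9]
tool_rot: [-3.141, -0.001, -0.045]
ft_force: [0.1, -0.4, -0.2]
opening: 14.6
grip_force: 40.1
clock: 11.6
position: [546.3, 278.1, 110.6]
tool_rot: [3.142, -0.0, 0.683]
ft_force: [-0.3, 1.1, 0.2]
opening: 14.4
grip_force: 40.1
clock: 12.1
position: [546.4, 278.0, 110.6]
tool_rot: [3.141, -0.0, 1.404]
ft_force: [0.3, -0.5, -0.3]
opening: 15.0
grip_force: 40.1
clock: 12.3
position: [546.4, 278.0, 110.5]
tool_rot: [3.141, -0.0, 1.395]
ft_force: [-1.2, 0.5, -0.1]
opening: 14.8
grip_force: 40.1
t 12.3 delta [-0.5  2.  72.5] n 1.5 turn -0.003 pos [546.4 278.  110.5] yaw [ 3.141 -0.     1.395] q6 0.48 F [-1.2  0.5 -0.1]
14 [array([371.4, 221.3]), array([376.1, 121.4])]
30 [array([391.8, 221.2]), array([398.6, 121.4])]
-14 [array([335.7, 221.4]), array([336.7, 121.4])]
-30 [array([315.2, 221.4]), array([314.2, 121.4])]
```

View pics/w3.png

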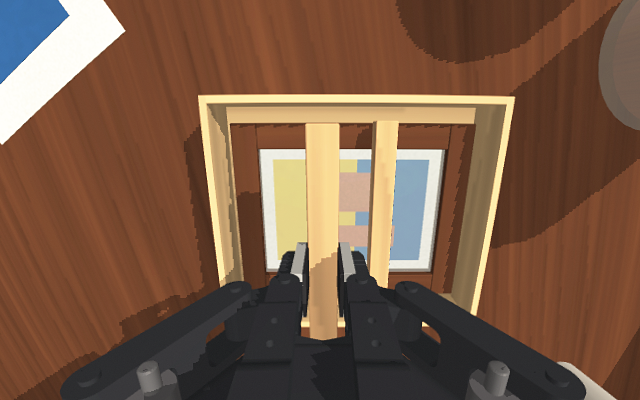

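Stick 1 lies on both rails where planned (top edges at columns 376–398, end at row 121). Placing stick 2.

```bash
python3 inch.py '[{"x":-0.5,"y":2,"z":35,"jaw":10},{"z":34,"jaw":10},{"jaw":10},{"z":1,"jaw":10},{"jaw":10}]'
python3 inch.py '[{"z":1,"jaw":10},{"jaw":10}]';python3 inch.py '[{"z":1,"jaw":10},{"jaw":10}]'
python3 d.py 548.3 277.2 37 1.398
```

```text
clock: 12.85
position: [548.8, 277.4, 41.4]
tool_rot: [3.141, -0.0, 1.397]
ft_force: [0.6, 0.2, -0.6]
opening: 15.1
grip_force: 42.6
clock: 13.05
position: [548.7, 277.3, 40.3]
tool_rot: [3.14, -0.001, 1.398]
ft_force: [-0.3, -0.3, -0.4]
opening: 15.0
grip_force: 42.6
clock: 13.25
position: [548.4, 277.2, 38.5]
tool_rot: [3.142, -0.0, 1.398]
ft_force: [0.3, -0.5, -1.3]
opening: 14.6
grip_force: 42.6
t 13.25 delta [ 0.  -0.1  1.5] n 0.0 turn -0.0 pos [548.4 277.2  38.5] yaw [ 3.142 -0.     1.398] q6 0.48 F [ 0.3 -0.5 -1.3]
```

```bash
python3 inch.py '[{"z":1,"jaw":10},{"jaw":10},{"jaw":10}]';python3 inch.py '[{"z":1,"jaw":10},{"jaw":10},{"jaw":10}]'
python3 inch.py '[{"z":1,"jaw":10},{"jaw":10},{"jaw":10}]'
```

```text
clock: 13.55
position: [548.3, 277.2, 37.2]
tool_rot: [-3.141, 0.0, 1.398]
ft_force: [-0.0, 0.4, -0.2]
opening: 15.1
grip_force: 42.6
clock: 13.85
position: [548.5, 277.2, 36.5]
tool_rot: [3.141, -0.0, 1.398]
ft_force: [0.0, 0.1, -0.3]
opening: 14.6
grip_force: 42.7
clock: 14.15
position: [548.6, 277.2, 36.4]
tool_rot: [-3.142, 0.0, 1.398]
ft_force: [-0.7, -1.0, 4.8]
opening: 15.0
grip_force: 43.3
```

```bash
python3 inch.py '[{"jaw":20},{"jaw":24},{"jaw":24},{"jaw":24}]'; python3 inch.py '[{"z":-8,"jaw":24},{"z":-30,"jaw":24},{"z":-50,"jaw":40},{"z":-50,"jaw":50},{"z":-50,"jaw":50}]'
python3 - <<'E'
from fit import *
im=save('scene','s2.png');save('side','side2.png')
E
python3 inch.py '[{"z":-15,"jaw":50},{"x":-46.1,"y":-1,"jaw":50},{"x":-46.1,"y":-1,"jaw":50},{"x":-46.1,"y":-1,"jaw":50},{"x":-46.1,"y":-1,"jaw":50}]'
python3 inch.py '[{"x":-46.1,"y":-1,"jaw":50},{"x":-46.1,"y":-1,"jaw":50},{"x":-46.1,"y":-1,"jaw":50},{"x":-46.1,"y":-1,"jaw":50},{"x":-46.1,"y":-1,"jaw":50}]'
python3 inch.py '[{"x":-46.1,"y":-1,"jaw":50},{"x":-46.1,"y":-1,"jaw":50},{"spin":0.1412,"jaw":50},{"spin":0.1412,"jaw":50},{"spin":0.1412,"jaw":50}]'
python3 inch.py '[{"spin":0.1412,"jaw":50},{"spin":0.1412,"jaw":50},{"spin":0.1412,"jaw":50},{"spin":0.1412,"jaw":50},{"spin":0.1412,"jaw":50}]'
python3 inch.py '[{"spin":0.1412,"jaw":50},{"jaw":50},{"jaw":50}]'
python3 d.py 450 -220.2 140 0.127
python3 - <<'E'
from h import *
cal=get_calibration('wrist');im=save('wrist','w4.png')
b=np.array([503.8,-213.3,29.6]);a=np.array([-.419,-.053,.906])
for h in(108,145):
    q=proj(cal,b+a*h);print(h,q.round(1));cv2.circle(im,(int(q[0]),int(q[1])),3,(0,255,0),-1)
cv2.imwrite('pics/w4o.png',im[:,:,::-1])
E
```

```text
clock: 14.55
position: [548.2, 277.1, 35.0]
tool_rot: [-3.141, 0.0, 1.398]
ft_force: [-0.8, -0.0, -0.5]
opening: 23.8
grip_force: 0.0
clock: 15.05
position: [548.1, 277.1, 225.7]
tool_rot: [3.141, -0.0, 1.398]
ft_force: [0.5, 0.8, -0.3]
opening: 50.0
grip_force: 0.0
clock: 15.65
position: [511.3, 94.8, 237.2]
tool_rot: [-3.139, 0.001, 1.399]
ft_force: [0.1, 0.2, -1.3]
opening: 50.1
grip_force: 0.0
clock: 16.15
position: [466.7, -131.2, 237.4]
tool_rot: [-3.139, -0.001, 1.398]
ft_force: [0.2, 0.6, -0.7]
opening: 49.9
grip_force: 0.0
clock: 16.65
position: [449.3, -220.6, 237.0]
tool_rot: [-3.138, -0.0, 0.967]
ft_force: [0.2, 0.2, -0.9]
opening: 50.3
grip_force: 0.0
clock: 17.15
position: [449.5, -219.9, 237.1]
tool_rot: [-3.139, 0.002, 0.262]
ft_force: [-1.2, 0.5, 0.4]
opening: 50.0
grip_force: 0.0
clock: 17.45
position: [449.8, -220.1, 237.5]
tool_rot: [-3.14, 0.001, 0.13]
ft_force: [-0.4, 0.9, 0.5]
opening: 49.9
grip_force: 0.0
t 17.45 delta [ 0.3  0.2 97.5] n 2.0 turn 0.003 pos [ 449.8 -220.1  237.5] yaw [-3.14e+00  1.00e-03  1.30e-01] q6 0.78 F [-0.4  0.9  0.5]
108 [323.2 196.6]
145 [323.1 225.4]
```

View pics/w4o.png

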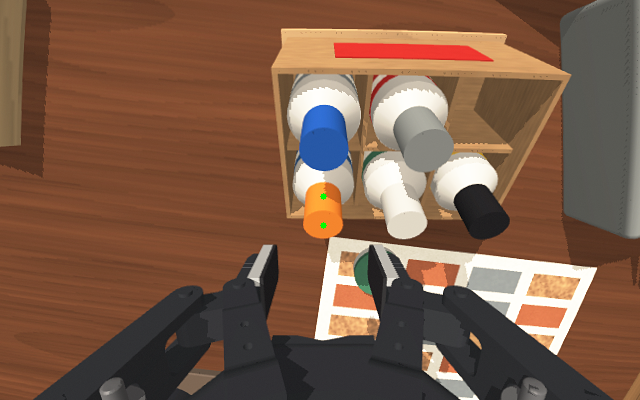

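The predicted axis points (323,197) and (323,225) sit centred on the orange cap, and the white cap is well off to its right. Descending with the fingers either side.

```bash
python3 inch.py '[{"z":35,"jaw":50},{"z":25,"jaw":50},{"z":15,"jaw":50},{"z":10,"jaw":50},{"jaw":50}]'
python3 inch.py '[{"z":6,"jaw":50},{"z":6,"jaw":50},{"jaw":50}]'
python3 d.py 450 -220.2 140 0.127
```

```text
clock: 18.0
position: [449.4, -219.9, 151.8]
tool_rot: [-3.139, 0.002, 0.128]
ft_force: [0.4, -0.4, 0.0]
opening: 50.2
grip_force: 0.0
clock: 18.3
position: [450.1, -220.3, 141.0]
tool_rot: [-3.141, 0.0, 0.127]
ft_force: [-0.2, 0.6, 0.2]
opening: 49.9
grip_force: 0.0
t 18.3 delta [-0.1 -0.1  1. ] n 0.0 turn 0.0 pos [ 450.1 -220.3  141. ] yaw [-3.141  0.     0.127] q6 0.79 F [-0.2  0.6  0.2]
```

```bash
python3 inch.py '[{"jaw":36},{"jaw":30},{"jaw":26},{"jaw":26},{"jaw":26}]' 60
python3 d.py 450 -220.2 140 0.127
```

```text
clock: 18.8
position: [450.5, -220.6, 142.0]
tool_rot: [3.141, -0.0, 0.127]
ft_force: [-2.2, 1.2, 4.0]
opening: 30.5
grip_force: 59.1
t 18.8 delta [-0.5 -0.5  2. ] n 0.0 turn 0.0 pos [ 450.5 -220.6  142. ] yaw [ 3.141 -0.     0.127] q6 0.79 F [-2.2  1.2  4. ]
```

```bash
python3 inch.py '[{"x":-2.1,"z":-4.5,"jaw":26},{"x":-4.2,"z":-9.1,"jaw":26},{"x":-4.2,"z":-9.1,"jaw":26},{"jaw":26}]'
python3 inch.py '[{"x":-4.2,"z":-9.1,"jaw":26},{"x":-4.2,"z":-9.1,"jaw":26},{"x":-4.2,"z":-9.1,"jaw":26},{"jaw":26}]'
python3 d.py 403 -226 240 0.127
```

```text
clock: 19.2
position: [439.6, -222.4, 165.7]
tool_rot: [3.14, -0.0, 0.127]
ft_force: [-0.2, -0.3, -1.3]
opening: 30.3
grip_force: 59.4
clock: 19.6
position: [427.0, -224.0, 193.1]
tool_rot: [3.14, 0.0, 0.127]
ft_force: [-0.1, -0.9, -1.0]
opening: 30.5
grip_force: 59.4
t 19.6 delta [-24.   -1.  -46.9] n 1.1 turn -0.0 pos [ 427.  -224.   193.1] yaw [3.14  0.    0.127] q6 0.75 F [-0.1 -0.9 -1. ]
```

```bash
python3 inch.py '[{"x":-4.2,"z":-9.1,"jaw":26},{"x":-4.2,"z":-9.1,"jaw":26},{"x":-4.2,"z":-9.1,"jaw":26},{"x":-4.2,"z":-9.1,"jaw":26},{"x":-4.2,"z":-9.1,"jaw":26}]'
python3 inch.py '[{"x":-4.2,"z":-9.1,"jaw":26},{"x":-4.2,"z":-9.1,"jaw":26},{"jaw":26},{"jaw":26},{"jaw":26}]'
python3 - <<'E'
from h import *
a=save('side','side3.png')
E
python3 d.py 403 -226 240 0.127
```

```text
clock: 20.1
position: [405.8, -226.1, 237.6]
tool_rot: [-3.142, 0.001, 0.127]
ft_force: [0.1, -0.5, -1.2]
opening: 30.5
grip_force: 59.5
clock: 20.6
position: [397.9, -226.9, 254.4]
tool_rot: [-3.141, 0.001, 0.127]
ft_force: [-0.4, 0.6, -2.2]
opening: 30.5
grip_force: 59.5
t 20.65 delta [ 5.1 -0.2 14.3] n 0.3 turn 0.0 pos [ 398.  -226.8  254.3] yaw [-3.141e+00  1.000e-03  1.270e-01] q6 0.7 F [ 0.9  0.6 -1.7]
```

View pics/side3.png

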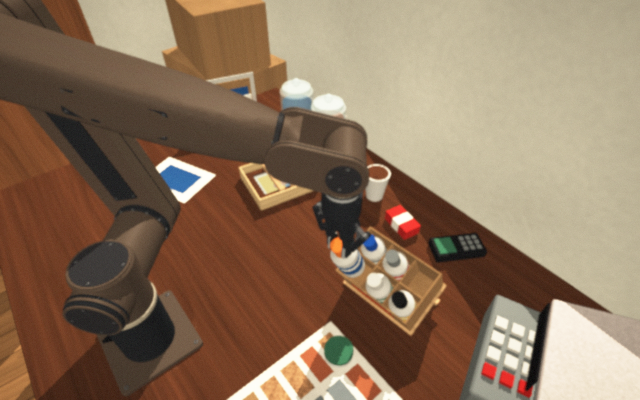

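The side view shows the bottle drawn clear above the carton (cap at about (338,245)), with the other four still in their cells. Carrying it round to the robot side of the tray.

```bash
python3 inch.py '[{"z":-15,"jaw":26},{"z":-25,"jaw":26},{"z":-20,"jaw":26},{"x":6,"y":-14,"jaw":26},{"x":12.5,"y":-27,"jaw":26}]'
python3 inch.py '[{"x":12.5,"y":-27,"jaw":26},{"x":12.5,"y":-27,"jaw":26},{"x":12.5,"y":-27,"jaw":26},{"x":12.5,"y":-27,"jaw":26},{"x":12.5,"y":-27,"jaw":26}]'
python3 inch.py '[{"x":12.5,"y":-27,"jaw":26},{"x":6,"y":-14,"jaw":26},{"x":-5.2,"y":-28.9,"jaw":26},{"x":-5.2,"y":-28.9,"jaw":26},{"x":-5.2,"y":-28.9,"jaw":26}]'
python3 inch.py '[{"x":-5.2,"y":-28.9,"jaw":26},{"x":-5.2,"y":-28.9,"jaw":26},{"x":-5.2,"y":-28.9,"jaw":26},{"x":-5.2,"y":-28.9,"jaw":26},{"x":-5.2,"y":-28.9,"jaw":26}]'
python3 inch.py '[{"x":-5.2,"y":-28.9,"jaw":26},{"x":-5.2,"y":-28.9,"jaw":26},{"x":-2.6,"y":-14,"jaw":26},{"x":-2.6,"y":-14,"spin":0.15,"jaw":26},{"spin":0.15,"jaw":26}]'
python3 inch.py '[{"jaw":26},{"jaw":26},{"jaw":26}]'
python3 d.py 373 307.8 200 -0.173
python3 - <<'E'
from h import *
a=save('wrist','w5.png');b=save('side','side5.png')
v=np.zeros((600,640,3),np.uint8);v[:400]=a;v[400:,:320]=b[60:260,100:420];cv2.imwrite('pics/v5.png',v[:,:,::-1])
E
```

```text
clock: 21.15
position: [411.8, -185.1, 317.2]
tool_rot: [3.139, -0.002, 0.124]
ft_force: [0.7, -0.4, -2.4]
opening: 30.6
grip_force: 59.6
clock: 21.65
position: [456.7, -41.0, 316.2]
tool_rot: [3.141, -0.001, 0.127]
ft_force: [0.4, -0.8, -1.6]
opening: 30.0
grip_force: 59.7
clock: 22.15
position: [442.8, 85.9, 316.0]
tool_rot: [-3.142, -0.001, 0.127]
ft_force: [0.7, 0.1, -1.4]
opening: 30.4
grip_force: 59.8
clock: 22.65
position: [398.5, 226.1, 316.1]
tool_rot: [-3.141, -0.001, 0.127]
ft_force: [0.1, -0.6, -1.8]
opening: 30.4
grip_force: 59.8
clock: 23.15
position: [371.9, 309.6, 316.0]
tool_rot: [-3.141, 0.0, -0.177]
ft_force: [0.3, 0.4, -1.5]
opening: 30.3
grip_force: 59.8
clock: 23.45
position: [372.7, 307.8, 315.4]
tool_rot: [-3.141, -0.0, -0.171]
ft_force: [0.0, -0.2, -1.6]
opening: 30.7
grip_force: 59.8
t 23.45 delta [  0.3  -0.  115.4] n 2.3 turn 0.002 pos [372.7 307.8 315.4] yaw [-3.141 -0.    -0.171] q6 2.22 F [ 0.  -0.2 -1.6]
```

View pics/v5.png

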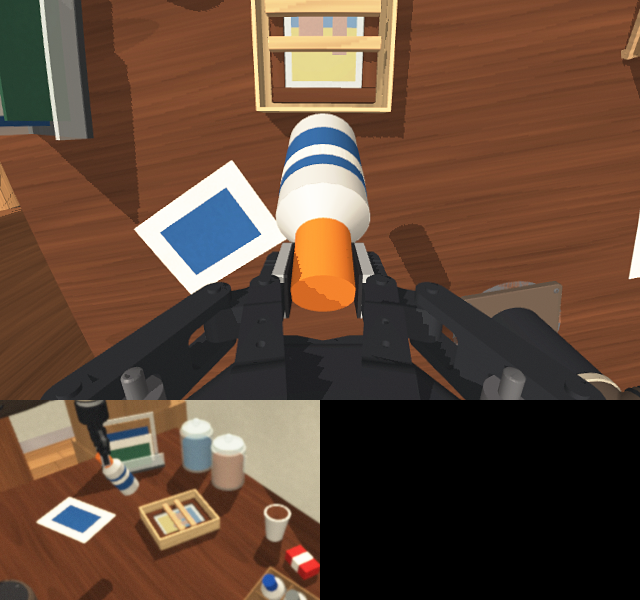

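The wrist view shows the bottle held rigidly at the carton's lean (base towards the tray). Both sticks lie across the frame. I'll lower it outside the tray's near wall and push the base against that fixed wall to pivot it upright.

```bash
python3 inch.py '[{"z":20,"jaw":26},{"z":35,"jaw":26},{"z":35,"jaw":26},{"z":35,"jaw":26},{"z":30,"jaw":26}]'
python3 inch.py '[{"z":16,"jaw":26},{"z":8,"jaw":26},{"jaw":26},{"jaw":26}]' 20
python3 d.py 435 297.2 136 -0.173
```

```text
clock: 24.05
position: [372.1, 307.5, 158.3]
tool_rot: [3.141, 0.001, -0.173]
ft_force: [-0.4, -0.1, -2.2]
opening: 30.7
grip_force: 59.8
clock: 24.45
position: [373.3, 308.3, 137.2]
tool_rot: [-3.14, -0.002, -0.173]
ft_force: [-0.4, 1.1, -1.4]
opening: 30.5
grip_force: 59.8
t 24.45 delta [62.7  0.3  1.3] n 1.3 turn 0.0 pos [373.3 308.3 137.2] yaw [-3.14e+00 -2.00e-03 -1.73e-01] q6 2.22 F [-0.4  1.1 -1.4]
```

```bash
python3 inch.py '[{"x":6,"jaw":26},{"x":6,"jaw":26},{"x":6,"jaw":26},{"x":4,"jaw":26},{"x":4,"jaw":26}]'
python3 inch.py '[{"x":4,"jaw":26},{"x":4,"jaw":26},{"x":4,"jaw":26},{"jaw":26}]'
python3 d.py 435 297.2 136 -0.173
python3 - <<'E'
from h import *
a=save('wrist','w6.png');cv2.imwrite('pics/v6.png',a[60:360,120:520,::-1])
E
```

```text
clock: 24.95
position: [396.7, 303.7, 136.2]
tool_rot: [3.141, 0.006, -0.174]
ft_force: [-6.7, 1.7, 2.8]
opening: 30.4
grip_force: 60.6
clock: 25.35
position: [409.5, 301.4, 136.2]
tool_rot: [3.141, 0.003, -0.174]
ft_force: [-4.0, 0.4, -0.3]
opening: 30.8
grip_force: 61.1
t 25.35 delta [25.8 -0.2  0.1] n 0.5 turn -0.001 pos [409.5 301.4 136.2] yaw [ 3.141e+00  3.000e-03 -1.740e-01] q6 2.18 F [-4.   0.4 -0.3]
```

View pics/v6.png

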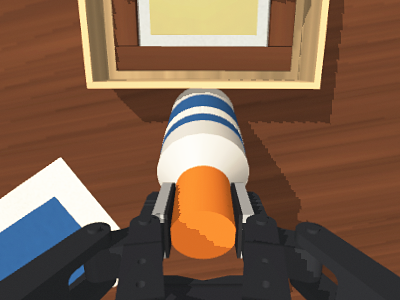

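The crop shows the bottle partly straightened against the tray wall, with the cap still centred between the pads. Continuing to the upright point.

```bash
python3 inch.py '[{"x":5,"jaw":26},{"x":5,"jaw":26},{"x":5,"jaw":26},{"x":4,"jaw":26},{"jaw":26}]'
python3 inch.py '[{"x":3,"jaw":26},{"x":3,"jaw":26},{"x":1,"jaw":26},{"jaw":26},{"jaw":26}]'
python3 d.py 435 297.2 136 -0.173
```

```text
clock: 25.9
position: [429.1, 298.0, 136.0]
tool_rot: [3.141, -0.0, -0.173]
ft_force: [-4.3, 0.8, 0.0]
opening: 30.3
grip_force: 62.5
clock: 26.4
position: [435.5, 296.9, 136.0]
tool_rot: [3.141, 0.0, -0.173]
ft_force: [-4.0, 0.1, 2.0]
opening: 30.4
grip_force: 63.0
t 26.4 delta [-0.5 -0.3 -0. ] n 0.0 turn 0.0 pos [435.5 296.9 136. ] yaw [ 3.141  0.    -0.173] q6 2.15 F [-4.   0.1  2. ]
```

```bash
python3 inch.py '[{"x":-10,"jaw":26},{"x":-20,"jaw":26},{"z":-40,"jaw":26},{"z":-40,"jaw":26},{"jaw":26}]'
cat > m4.py <<'E'
from fit import *
from scipy.spatial.transform import Rotation as R
s=observe();P0=s['position'];M=R.from_euler('xyz',[0,0,s['tool_rot'][2]]).as_matrix()
def pts(p,part):  # p: dx,dy (tool-yaw frame), tiltx,tilty, h at TCP level
    a=M@np.array([p[2],p[3],1]);a/=np.linalg.norm(a)
    u=np.cross([0,1,0],a);u/=np.linalg.norm(u);v=np.cross(a,u)
    b=P0+M@np.array([p[0],p[1],0])-a*p[4]
    return [b+a*h+r*(u*np.cos(t)+v*np.sin(t)) for h,r in {'b':((0,29),(94,29),(108,16)),'c':((108,16),(145,16))}[part] for t in np.arange(0,6.28,.2)]
obs=[]
for c in('wrist','side','scene'):
    cal=get_calibration(c);im=grab_frame(c);h=cv2.cvtColor(im,cv2.COLOR_RGB2HSV).astype(int);H,S,V=h[...,0],h[...,1],h[...,2]
    for part in 'bc':
        hu=hull(cal,pts([0,0,0,0,124],part)).reshape(-1,2);x0,y0=(hu.min(0)-12).clip(0).astype(int);x1,y1=(hu.max(0)+12).astype(int)
        m=(((S<70)&(V>95))|((H>95)&(H<130)&(S>80))) if part=='b' else ((H>3)&(H<20)&(S>175)&(V>120))
        m=m[y0:y1,x0:x1].astype(np.uint8)
        if m.sum()<20: print(c,part,'none');continue
        n,l,st,_=cv2.connectedComponentsWithStats(m);k=1+np.argmax(st[1:,4]);m=(l==k).astype(float)
        A=soft(cal,pts([0,0,0,0,124],part),m.shape,np.array([x0,y0],np.float32)).sum()
        print(c,part,m.sum(),A.round());
        if .6<m.sum()/A<1.5: obs.append((c,part,cal,m,np.array([x0,y0],np.float32)))
def run(ob):
    f=lambda p:sum(np.abs(soft(c,pts(p,t),m.shape,o)-m).sum()/m.sum() for _,t,c,m,o in ob)
    x=np.array([0,0,0,0,124.]);D=np.diag([5,5,.12,.12,6])
    for _ in range(3):
        r=minimize(f,x,method='Nelder-Mead',options=dict(initial_simplex=np.vstack([x,x+D]),maxiter=600,xatol=1e-3,fatol=1e-5));x=r.x
    return x.round(3),round(r.fun,3)
print('all',run(obs))
for c in('wrist','side','scene'):
    o=[q for q in obs if q[0]==c]
    if len(o)==2:print(c,run(o))
E
python3 m4.py
```

```text
clock: 26.9
position: [410.4, 303.9, 223.5]
tool_rot: [-3.133, -0.016, -0.172]
ft_force: [0.6, 0.2, -0.6]
opening: 30.2
grip_force: 62.9
wrist b 5325.0 7222.0
wrist c 4820.0 4669.0
side b 574.0 673.0
side c 69.0 180.0
scene b 1100.0 679.0
scene c 96.0 188.0
all (array([-7.50400e+00,  1.10000e-02, -9.10000e-02, -7.00000e-03,
        1.26113e+02]), np.float64(0.904))
wrist (array([-5.90800e+00,  7.00000e-02, -7.80000e-02, -1.10000e-02,
        1.22989e+02]), np.float64(0.653))
```

```bash
python3 inch.py '[{"jaw":26},{"jaw":26},{"jaw":26}]'
python3 - <<'E'
s=open('m4.py').read()
i=s.index('obs=[]')
s=s[:i]+'''obs=[]
for c in('wrist','side'):
    cal=get_calibration(c);im=grab_frame(c);h=cv2.cvtColor(im,cv2.COLOR_RGB2HSV).astype(int);H,S,V=h[...,0],h[...,1],h[...,2]
    hu=np.vstack([hull(cal,pts([0,0,0,0,124],t)).reshape(-1,2) for t in 'bc']);x0,y0=(hu.min(0)-10).clip(0).astype(int);x1,y1=(hu.max(0)+10).astype(int)
    h=h[y0:y1,x0:x1];H,S,V=h[...,0],h[...,1],h[...,2]
    cap=((H>3)&(H<20)&(S>185)&(V>170)); bod=((S<70)&(V>100))|((H>95)&(H<130)&(S>90)); dark=(V<75)
    o=np.array([x0,y0],np.float32)
    bod&=~dark
    n,l,st,_=cv2.connectedComponentsWithStats(bod.astype(np.uint8));bod=l==1+np.argmax(st[1:,4])
    n,l,st,_=cv2.connectedComponentsWithStats(cap.astype(np.uint8));cap=l==1+np.argmax(st[1:,4])
    print(c,bod.sum(),cap.sum(),dark.sum(),bod.shape); obs.append((c,cal,bod.astype(float),cap.astype(float),(~dark).astype(float),o))
def run(ob):
    def f(p):
        e=0
        for _,cal,b,c,w,o in ob:
            C=soft(cal,pts(p,'c'),b.shape,o,2);B=soft(cal,pts(p,'b'),b.shape,o,2)*(1-C)
            e+=(w*(np.abs(B-b)+np.abs(C-c))).sum()/(b.sum()+c.sum())
        return e
    x=np.array([0,0,0,0,124.]);D=np.diag([5,5,.12,.12,6])
    for _ in range(3):
        r=minimize(f,x,method='Nelder-Mead',options=dict(initial_simplex=np.vstack([x,x+D]),maxiter=600,xatol=1e-3,fatol=1e-5));x=r.x
    return x.round(3),round(r.fun,3)
print('all',run(obs))
for q in obs: print(q[0],run([q]))
'''
open('m5.py','w').write(s)
E
python3 m5.py
```

```text
clock: 27.35
position: [405.6, 301.8, 214.7]
tool_rot: [3.14, 0.002, -0.173]
ft_force: [0.3, 0.5, -0.7]
opening: 30.5
grip_force: 62.9
wrist 5300 4693 2600 (160, 109)
side 555 50 435 (67, 44)
all (array([-4.60600e+00,  3.50000e-02, -5.20000e-02, -1.00000e-03,
        1.21657e+02]), np.float64(0.317))
wrist (array([-5.29500e+00,  8.00000e-03, -5.10000e-02, -3.00000e-03,
        1.21946e+02]), np.float64(0.073))
side (array([-2.51800e+00,  4.47700e+00, -4.20000e-02, -1.00000e-03,
        1.26606e+02]), np.float64(0.212))
```

The wrist fit is good (residual 0.07) and gives a remaining lean of 0.05 rad, so one more small push at the wall will remove it.

```bash
python3 inch.py '[{"z":40,"jaw":26},{"z":38.5,"jaw":26},{"jaw":26},{"x":15,"jaw":26},{"x":8,"jaw":26}]'
python3 inch.py '[{"x":4,"jaw":26},{"x":4,"jaw":26},{"x":3,"jaw":26},{"x":3,"jaw":26},{"jaw":26}]'
python3 inch.py '[{"x":-10,"jaw":26},{"x":-15,"jaw":26},{"z":-40,"jaw":26},{"z":-40,"jaw":26},{"jaw":26}]'
python3 inch.py '[{"jaw":26},{"jaw":26},{"jaw":26}]'
python3 m5.py
```

```text
clock: 27.95
position: [431.5, 298.7, 140.0]
tool_rot: [-3.139, -0.004, -0.173]
ft_force: [-0.1, -0.6, -1.5]
opening: 30.2
grip_force: 62.5
clock: 28.45
position: [442.0, 295.9, 137.6]
tool_rot: [3.142, 0.001, -0.173]
ft_force: [-4.5, 1.1, 0.8]
opening: 30.1
grip_force: 63.6
clock: 28.95
position: [420.8, 301.8, 224.7]
tool_rot: [-3.134, -0.013, -0.172]
ft_force: [0.6, -0.1, -1.2]
opening: 30.3
grip_force: 63.6
clock: 29.25
position: [416.7, 299.5, 215.5]
tool_rot: [3.139, 0.003, -0.173]
ft_force: [-0.2, -0.2, -1.4]
opening: 30.2
grip_force: 63.5
wrist 4777 4577 2661 (160, 110)
side 559 56 439 (67, 44)
all (array([-5.9160e+00,  7.9000e-02, -2.0000e-03,  6.0000e-03,  1.2169e+02]), np.float64(0.31))
wrist (array([-6.2240e+00,  3.3000e-02,  7.0000e-03,  1.0000e-03,  1.2166e+02]), np.float64(0.073))
side (array([-3.45600e+00,  3.39300e+00,  6.00000e-03, -1.00000e-03,
        1.26053e+02]), np.float64(0.201))
```

Upright now (0.007 rad), with the axis 6 mm behind the TCP. Carrying it over the sticks.

```bash
python3 d.py 576.1 272.3 215 -0.173
python3 inch.py '[{"x":15,"jaw":26},{"x":30,"jaw":26},{"x":30,"jaw":26},{"x":30,"jaw":26},{"x":30,"jaw":26}]'
python3 inch.py '[{"x":15,"jaw":26},{"jaw":26},{"jaw":26},{"jaw":26}]'
python3 d.py 576.1 272.3 163 -0.173
```

```text
t 29.35 delta [161.4  -0.4   0.6] n 3.2 turn 0.0 pos [417.1 299.7 215.9] yaw [ 3.14e+00  2.00e-03 -1.73e-01] q6 2.17 F [-0.3 -0.1 -1.8]
clock: 29.85
position: [553.0, 276.0, 216.8]
tool_rot: [3.141, 0.0, -0.173]
ft_force: [0.5, 0.4, -1.9]
opening: 30.4
grip_force: 63.5
clock: 30.25
position: [564.9, 274.3, 217.1]
tool_rot: [3.141, 0.001, -0.173]
ft_force: [-0.6, -0.4, -1.4]
opening: 30.8
grip_force: 63.5
t 30.25 delta [11.4  0.  54.1] n 1.1 turn 0.0 pos [564.9 274.3 217.1] yaw [ 3.141e+00  1.000e-03 -1.730e-01] q6 2.03 F [-0.6 -0.4 -1.4]
```

```bash
python3 inch.py '[{"x":11,"jaw":26},{"z":20,"jaw":26},{"z":20,"jaw":26},{"z":8,"jaw":26},{"jaw":26}]'
python3 inch.py '[{"z":2,"jaw":26},{"jaw":26},{"jaw":26}]'
python3 d.py 576.1 272.3 163 -0.173
```

```text
clock: 30.75
position: [575.5, 272.1, 167.8]
tool_rot: [3.14, 0.003, -0.173]
ft_force: [0.4, 0.2, -1.6]
opening: 30.6
grip_force: 63.5
clock: 31.05
position: [577.0, 272.5, 168.8]
tool_rot: [-3.141, -0.002, -0.173]
ft_force: [0.1, 0.1, -1.8]
opening: 30.3
grip_force: 63.5
t 31.05 delta [-0.9  0.4  5.7] n 0.1 turn 0.0 pos [577.  272.5 168.8] yaw [-3.141e+00 -2.000e-03 -1.730e-01] q6 2.03 F [ 0.1  0.1 -1.8]
```

```bash
python3 inch.py '[{"z":2,"jaw":26},{"jaw":26},{"jaw":26}]'; python3 inch.py '[{"z":1.5,"jaw":26},{"jaw":26},{"jaw":26}]'; python3 inch.py '[{"z":1,"jaw":26},{"jaw":26},{"jaw":26}]'
```

```text
clock: 31.35
position: [576.4, 272.3, 165.6]
tool_rot: [-3.142, 0.0, -0.173]
ft_force: [0.1, 0.1, -2.1]
opening: 31.0
grip_force: 63.5
clock: 31.65
position: [576.4, 272.3, 164.0]
tool_rot: [3.142, 0.0, -0.173]
ft_force: [0.3, -0.8, -1.4]
opening: 30.7
grip_force: 63.5
clock: 31.95
position: [576.7, 272.3, 163.9]
tool_rot: [3.142, -0.001, -0.173]
ft_force: [-0.8, -0.3, 3.0]
opening: 30.3
grip_force: 63.9
```

```bash
python3 inch.py '[{"jaw":32},{"jaw":34},{"jaw":37},{"jaw":40},{"jaw":44}]'
python3 inch.py '[{"jaw":50},{"jaw":50},{"jaw":50}]'
python3 d.py 570 273.4 163 -0.173; sed 's/.side.)/"side",)/' m5.py >/dev/null; python3 m5.py
```

```text
clock: 32.45
position: [576.4, 272.3, 162.9]
tool_rot: [3.142, 0.0, -0.173]
ft_force: [-0.5, -0.6, 0.4]
opening: 44.0
grip_force: 0.0
clock: 32.75
position: [576.4, 272.3, 163.0]
tool_rot: [-3.142, -0.0, -0.173]
ft_force: [0.6, -0.4, -0.3]
opening: 50.1
grip_force: 0.0
t 32.75 delta [-6.5  0.1  0. ] n 0.1 turn 0.0 pos [576.4 272.3 163. ] yaw [-3.142 -0.    -0.173] q6 2.03 F [ 0.6 -0.4 -0.3]
wrist 5746 2662 892 (160, 109)
side 636 72 343 (64, 40)
all (array([-6.6650e+00,  1.0400e-01, -2.6000e-02,  7.0000e-03,  1.2186e+02]), np.float64(0.772))
wrist (array([-6.537e+00,  1.400e-01, -6.000e-03, -2.000e-03,  1.213e+02]), np.float64(0.364))
side (array([-2.75200e+00,  3.09600e+00, -5.00000e-03,  2.20000e-02,
        1.25415e+02]), np.float64(0.365))
```

```bash
python3 inch.py '[{"z":-15,"jaw":50},{"z":-35,"jaw":50},{"z":-50,"jaw":50},{"z":-50,"jaw":50},{"jaw":50}]'
python3 inch.py '[{"jaw":50},{"x":-40,"jaw":50},{"x":-40,"jaw":50},{"x":-40,"jaw":50},{"jaw":50}]'
python3 - <<'E'
from fit import *
c,s=np.cos(-.173),np.sin(-.173)
for n in('side','scene','wrist'):
    cal=get_calibration(n);im=grab_frame(n);h=cv2.cvtColor(im,cv2.COLOR_RGB2HSV).astype(int)
    P=[(570+16*np.cos(t),273.4+16*np.sin(t),41+z) for t in np.arange(0,6.3,.2) for z in(108,145)]
    hu=hull(cal,P).reshape(-1,2);M=cv2.moments(hu)
    x0,y0=(hu.min(0)-15).clip(0).astype(int);x1,y1=(hu.max(0)+15).astype(int);q=h[y0:y1,x0:x1]
    ys,xs=np.nonzero((q[...,0]>3)&(q[...,0]<20)&(q[...,1]>175)&(q[...,2]>140))
    print(n,'pred',hu.min(0).round(),hu.max(0).round(),'seen',len(xs),(xs.min()+x0,ys.min()+y0,xs.max()+x0,ys.max()+y0) if len(xs) else '')
print(observe()['clock'])
E
```

```text
clock: 33.35
position: [579.8, 273.4, 325.6]
tool_rot: [-3.133, -0.017, -0.173]
ft_force: [0.1, -0.1, 0.5]
opening: 50.0
grip_force: 0.0
clock: 33.85
position: [453.7, 293.5, 311.1]
tool_rot: [3.14, 0.005, -0.17]
ft_force: [-0.2, 0.0, -0.6]
opening: 50.0
grip_force: 0.0
side pred [270. 135.] [281. 150.] seen 148 (np.int64(270), np.int64(134), np.int64(281), np.int64(149))
scene pred [402. 141.] [416. 159.] seen 122 (np.int64(403), np.int64(141), np.int64(414), np.int64(158))
wrist pred [304.  54.] [341.  98.] seen 109 (np.int64(308), np.int64(82), np.int64(338), np.int64(96))
34.0
```

The cap is seen exactly where an upright bottle on the sticks should be, in both fixed cameras. Handing in.

```bash
python3 inch.py '[{"jaw":50},{"jaw":50},{"jaw":50}]'; python3 -c "
from workcell import robot, ticket, grab_frame, get_calibration, observe
print(ticket.finish_job())"
```

```text
clock: 34.3
position: [459.0, 292.7, 312.7]
tool_rot: [3.141, 0.0, -0.174]
ft_force: [0.3, 0.6, 0.6]
opening: 49.9
grip_force: 0.0
the job is handed in; nothing more can be done
None
```

Both sticks lie across the frame with the orange-capped bottle released upright on them, and the job was handed in at 34 s; the hand-in printed no verdict, but the fixed cameras saw the cap within about 2 pixels of where an upright bottle there should be.

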